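Press a shelf label home behind the rack lip and hold it there

TASK

Take the wider of the two spare electronic shelf labels out of the wooden stand and push its foot down behind the front lip of the bottle rack, in the empty bay, until it has pressed the sprung contact bar fully down. Press firmly but without forcing it, and finish while still holding the label with the gripper, upright and pressed fully home, so that it can pair. Leave the narrower spare label in the stand.

Things in the scene. Friction and masses are not known exactly. Their poses are not given: they have to be found in the camera images.
- wide: the wider label, an upright plate 70 mm wide (y), 95 mm high (z), 60 g. Foot plate 5 mm thick (x), flat from the bottom to 34 mm up; from 34 to 63 mm a tag with blank screen stands out 3.5 mm farther to the front (-x); the top 33 mm is a grip tab 12 mm thick (x), 36 mm wide (y), to be gripped across its thickness. Origin: centre of the foot's underside.
- wide_tab (a point): centre of the grip tab of the wider label, 78.5 mm above its underside; axes as the label's
- wide_foot (a point): centre of the underside of the wider label's foot; axes as the label's
- narrow: the narrower label holder, 46 mm wide, otherwise shaped and sized like the wider one; it stands in the other pocket of the stand and stays there. Origin: centre of its underside.
- stand: fixed wooden stand, 50 (x) x 190 (y) x 28 mm high, two pockets in a row along y, centred 48 mm either side of its middle, each 6.4 mm wide (x), 80 mm long, 20 mm deep (floor 8 mm above the worktop). A label stands upright in each (either one in either), with the stand's yaw. Origin: centre of the underside.
- rack: fixed bottle rack, 300 mm long (y), deck 40 mm high; bottles on it from x = 60 mm back, tops under 105 mm. Along its front (-x) a slot 8.5 mm wide (x), open above, between a lip 35 mm high (edge flared forward up to 42 mm) and an upstand 52 mm high (flared back up to 58 mm). Bay at y = +65 mm is empty, the one at y = -65 mm holds a fixed label. Origin: worktop, under slot middle; x to the back.
- bay (a point): centre of the mouth of the empty bay, midway across the slot, level with the straight part of the lip, 35 mm above the worktop; axes as the rack's. The bay is 78 mm long between its end stops (y), and its end stops are 32 mm high.
- contact_bar (a joint): sprung steel bar at the bottom of the empty bay: 0 = up (its top 13 mm below point bay), 0.010 m = fully down on its stop (top 23 mm below point bay, 12 mm above the worktop). It springs back; it takes 3 N to start it and 8 N to hold it down on the stop.
Mind the look-alikes: they are no part of the job. Leave any green, red or turquoise look-alike of the wide alone.

How it is judged (in metres and radians):
On the way:
1. the wider label is lifted out of the stand in the gripper (height (world z) of wide_foot above 0.035 m and contact force between the fingers and wide above 1 N), for 0.1 s.
At the end, for the whole second after the job is handed in: The wider label stands in the empty bay behind the lip, foot within 2.5 mm of fully home (bar down over 8 mm), within 7 mm of the bay middle, upright within 0.15 rad, still, held by the gripper (over 2 N) and bearing on the rack (over 4 N); the narrower label is in its pocket (value of joint contact_bar above 0.008 m and z of wide_foot in the frame of bay below -0.0205 m and x of wide_foot in the frame of bay between -0.004 and 0.004 m and y of wide_foot in the frame of bay between -0.007 and 0.007 m and angle between wide_foot's own z axis and vertical below 0.15 rad and contact force between wide and rack above 4 N and contact force between the fingers and wide above 2 N and linear speed of wide below 0.02 m/s and distance of narrow from where it was at the start of the episode below 0.015 m); the arm keeps its last pose, push and grip.
It fails at once if the label is forced: pressed on the rack with more than 50 N (contact force between wide and rack above 50 N).
It fails at once if the narrower label is pulled out of its pocket (distance of narrow from where it was at the start of the episode above 0.02 m).
It also fails if it takes over 42 s, if anything falls off the work surface, if the arm or the gripper's body presses on something with over 40 N, if the wrist force passes 120 N, or if a joint passes its speed limit or range.

ROBOT

A 6-joint arm with a two-finger parallel gripper is mounted at the origin on a cart in front of the work surface, level with it; the furniture and walls round the work are solid. World frame = base frame: x ahead of the robot, y to its left, z up, the work surface at z = 0. Lengths are in mm, angles in rad, forces in N, time in s.
With the tool pointing down it reaches from about 350 to 975 mm from the base axis. Payload 7.1 kg.
Tool frame: the origin (TCP) lies on the front face of the gripper's body, between the roots of the fingers; the fingertips stand 80 mm ahead of it and the grasp point (between the pads) lies 61 mm ahead of it (ctrl.tcp_to_grasp is the distance from the TCP to the grasp point, in mm); z points along the fingers, y is the direction in which the jaws open and shut (so a half turn about z gives the same grasp; the last joint's range is limited). The gripper opens to 88 mm and grips with 3 to 60 N. Pads are 20 mm wide; open, the fingers measure 115 mm over their backs; the gripper's body (75 mm by 178 mm) begins 61 mm behind the grasp point.
Start: joints at [1.131, 0.423, 1.63, -0, 1.089, -0.019], TCP at [255.275, 570.474, 302.675] pointing down, gripper open.
Joint ranges: [-3, 3], [-0.9, 2.11], [0.09, 2.58], [-1.31, 4.45], [0.11, 2.69], [-2.54, 2.54]. Speed limits (rad/s): [2.39, 2.39, 3.01, 3.14, 3.14, 3.14].

INTERFACE

Orientations are given as a rotation vector (axis times angle).
In Python, from workcell import telemetry, get_image, ctrl gives the robot as it stands.
- The arm moves only by the tool send_rows, never from a script. Its argument "rows" is a list of rows, each a list of 5 numbers: the shift along the tool's x, y, z in m, then the turn about the tool's z in rad, then the opening, from -1 (shut) to 1 (fully open). A call has 1 to 5 rows; each row shifts and turns the commanded pose from where the row before left it, along the tool's axes as they then stand; what a row does not reach is not made up. A row lasts 1/10 s, in which the tool goes at most 50 mm and 8.59 degrees, less where a joint would pass 70% of its speed; a pose out of reach is approached as far as the arm can. A call with a gripper value outside its range is refused whole. The fingers move at their own pace and stop on an object; the grip force is fixed at half the most. Time passes only in rows, so rows that do not move let the fingers close. It gives the time, the measured TCP pose, the force and the opening at its end, in the units of the state.
- telemetry.get_obs(): the state, without advancing time (a new reading comes with each control period).
- get_image(name): name is "scene" or "side" or "wrist"; returns a dict with "color" (384x512x3 uint8, blue, green, red), "z_map" (384x512 float32, mm along the optical axis (not along the pixel's ray), 0 where there is no reading), "camera_matrix" (3x3 intrinsics, pixels), "rvec" (rotation vector, rad) and "tvec" (3), from world to camera coordinates, as OpenCV has them. Camera axes: x right, y down, z forward; pixel columns grow to the right and rows downward; lengths in mm; the calibration is good to about 2 mm. A picture is of the moment at which its call begins.
- ctrl.close_job(): hands the job in, once; it reports no verdict.
The state is a dict: "t": time; "qpos": joint angles; "qvel": joint speeds; "joint_torque": joint torques, N m; "ee_pos": TCP position; "orientation": TCP orientation; "ft_force": force on the tool from outside, world axes, zero at the start; "moment": the same for the moment, N m; "width": finger opening in mm.
Only numpy, scipy, OpenCV 4.12 (cv2) and the standard library are available. Lean on these libraries where they do the work, as an engineer would, in place of code of your own. Each camera call takes 0.05 s, during which the arm holds its last target.

## Working session

There is one attempt and no reset: what is moved stays moved. The work goes in short steps, Python scripts to look and compute and a tool call to move; the robot and the scene stay as the last step left them, time stands still between calls to the robot, and variables do not carry over. Pictures are saved under pics/ and viewed, and the job is handed in when it is done.

Besides the shell and the picture viewer there is one more tool, called after "Call:" as name([rows], argument=value, ...), one row to a line, values as JSON. send_rows: Moves the arm, as the interface text tells. Its arguments: {"type":"object","properties":{"rows":{"type":"array"}},"required":["rows"]}

```bash
ls; mkdir -p pics; python3 - <<'E'
from workcell import telemetry, get_image, ctrl
import cv2
print(telemetry.get_obs(), ctrl.tcp_to_grasp)
for n in ("scene","side","wrist"):
    im=get_image(n); cv2.imwrite(f"pics/{n}0.png",im["color"]); print(n,im["camera_matrix"].tolist(),im["rvec"],im["tvec"])
E
```

```text
pics
{'t': 0.0, 'qpos': array([ 1.13098259e+00,  4.23857994e-01,  1.63067158e+00,  1.37445426e-06,
        1.08858264e+00, -1.90068932e-02]), 'qvel': array([-0.00020845,  0.00012488,  0.001576  , -0.00040612, -0.00010554,
        0.00073967]), 'joint_torque': array([ 6.08802075e-04, -5.44628584e+01, -2.73661691e+01,  6.43292628e-02,
        2.28561455e-02, -1.64377784e-04]), 'ee_pos': array([255.11067213, 570.10072321, 301.89812655]), 'orientation': array([-6.56063968e-01, -3.07197015e+00,  2.32368898e-03]), 'ft_force': array([ 0.60228982, -0.44864764,  0.25075518]), 'moment': array([ 0.04017319, -0.00217083,  0.0187273 ]), 'width': 87.97970538096989} 61.3
scene [[375.4767956776757, 0.0, 257.84039152262125], [0.0, 375.4767956776757, 190.13258366188217], [0.0, 0.0, 1.0]] [ 2.01390568 -0.58132332  0.36700963] [-331.11686945  246.02594251  650.85468538]
side [[438.50440853935726, 0.0, 258.3739646403866], [0.0, 438.50440853935726, 187.69966641328085], [0.0, 0.0, 1.0]] [ 2.17698675 -0.02453948  0.02307974] [-458.30250469  150.50388    1049.68739849]
wrist [[344.3834887157002, 0.0, 255.02115880501532], [0.0, 344.3834887157002, 190.49703514712488], [0.0, 0.0, 1.0]] [-2.44181986 -1.58347185 -0.21164604] [-626.23259185  -31.48392622  388.84993873]
```

View pics/scene0.png

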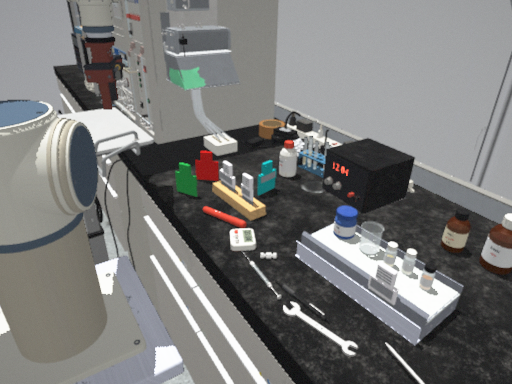

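View pics/side0.png

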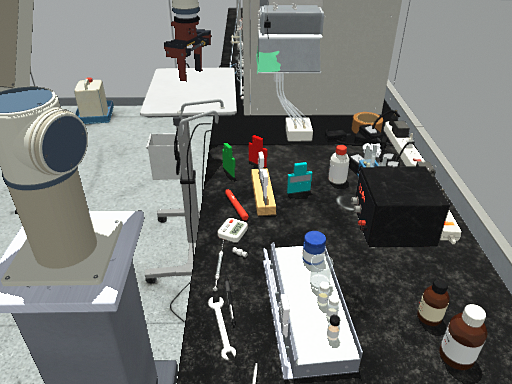

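View pics/wrist0.png

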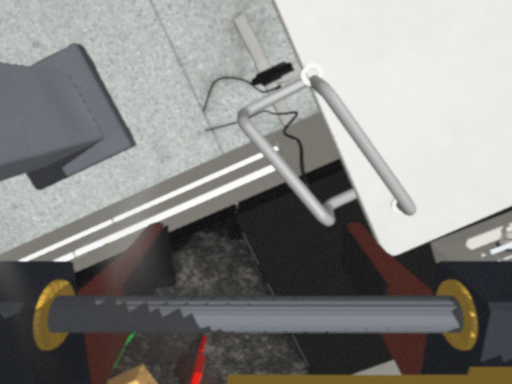

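The scene view shows the wooden stand (about 238,198), with green and red look-alikes to its left, a turquoise one at its right (266,178), and the rack at (375,280). I'll zoom in and make depth-based world maps.

```bash
cat > h.py <<'E'
import numpy as np, cv2
from workcell import telemetry, get_image, ctrl
def world(im):
    K=im["camera_matrix"];R=cv2.Rodrigues(im["rvec"])[0];t=im["tvec"].reshape(3)
    v,u=np.mgrid[0:384,0:512]; z=im["z_map"].astype(float)
    P=np.stack([(u-K[0,2])/K[0,0]*z,(v-K[1,2])/K[1,1]*z,z],-1)
    return (P-t)@R
def proj(im,p): return cv2.projectPoints(np.array(p,float).reshape(-1,1,3),im["rvec"],im["tvec"],im["camera_matrix"],None)[0].reshape(-1,2)
def ray(im,uv,z):
    K=im["camera_matrix"];R=cv2.Rodrigues(im["rvec"])[0];t=im["tvec"].reshape(3)
    uv=np.array(uv,float).reshape(-1,2); d=np.c_[(uv-[K[0,2],K[1,2]])/[K[0,0],K[1,1]],np.ones(len(uv))]@R
    c=-R.T@t; return c+d*((z-c[2])/d[:,2])[:,None]
E
python3 - <<'E'
from h import *
import pickle
d={}
for n in ("scene","side"):
    d[n]=get_image(n)
pickle.dump(d,open("im0.pkl","wb"))
s=d["scene"]["color"]; e=d["side"]["color"]
def crop(i,x,y,w,h,f,n): cv2.imwrite(n,cv2.resize(i[y:y+h,x:x+w],None,fx=f,fy=f,interpolation=cv2.INTER_CUBIC))
crop(s,165,140,130,90,6,"pics/s_stand.png");crop(s,285,200,180,130,4,"pics/s_rack.png")
crop(e,210,125,120,95,6,"pics/e_stand.png");crop(e,250,225,120,155,3.8,"pics/e_rack.png")
for n in d:
    print(n,proj(d[n],[[255,570,302],[0,0,0]]), "cam", -cv2.Rodrigues(d[n]["rvec"])[0].T@d[n]["tvec"].reshape(3))
    W=world(d[n]);
W=world(d["scene"])
for uv in [(228,172),(248,188),(220,200),(240,200),(262,212),(380,285),(340,285),(300,255),(186,185)]: print(uv,W[uv[1],uv[0]].round())
E
```

```text
scene [[106.77771187  75.7505891 ]
 [ 66.81971682 332.06446896]] cam [  26.19948358 -553.2016512   535.78026025]
side [[188.26721778  49.98878317]
 [ 66.91918578 250.57230352]] cam [ 432.29399553 -788.55275812  725.15011366]
(228, 172) [464. 261.  82.]
(248, 188) [471. 169.  73.]
(220, 200) [438. 265.  -1.]
(240, 200) [461. 192.  29.]
(262, 212) [492. 132.  14.]
(380, 285) [ 489. -252.   69.]
(340, 285) [ 479. -171.    9.]
(300, 255) [471. -54.   8.]
(186, 185) [371. 341.  31.]
```

View pics/s_stand.png

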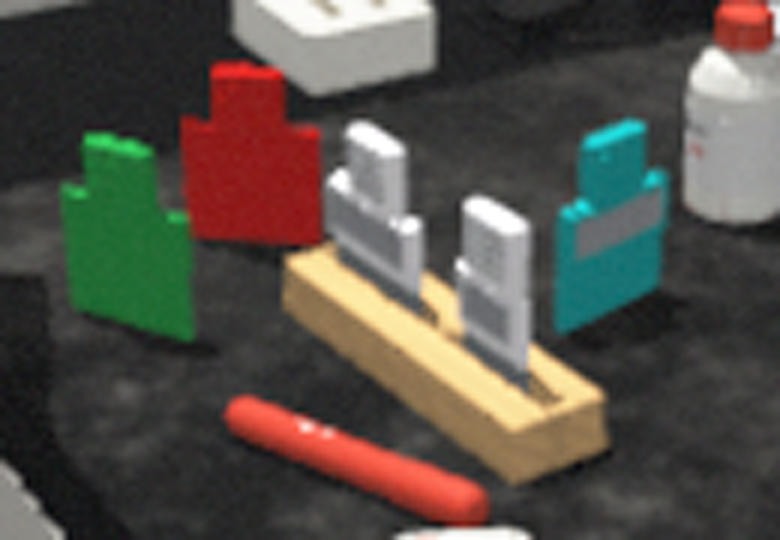

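View pics/s_rack.png

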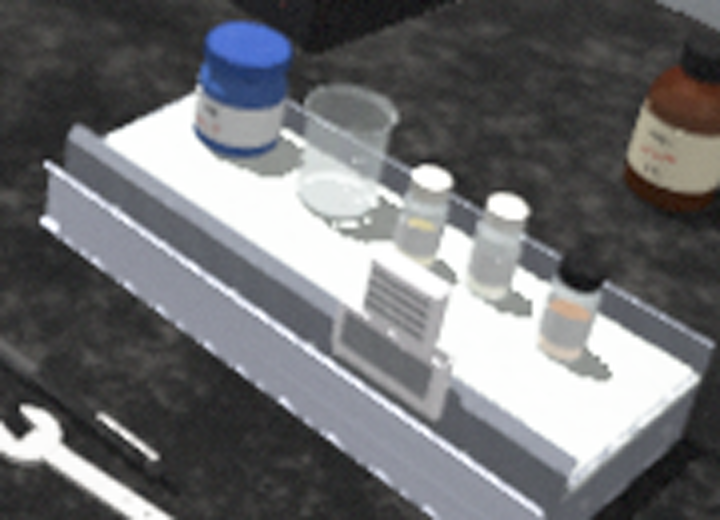

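View pics/e_stand.png

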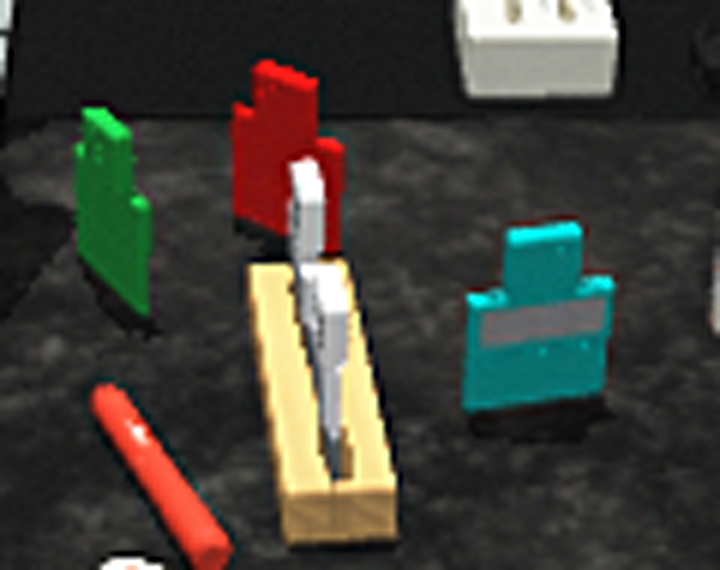

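View pics/e_rack.png

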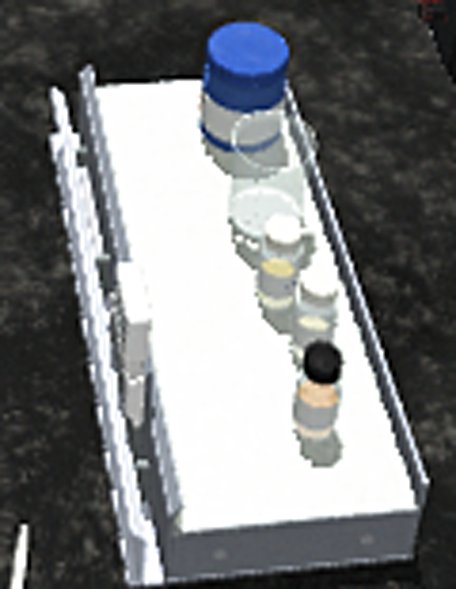

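The wide label is the farther (+y) one in the stand. The fixed label sits in the rack's near bay, so the empty bay is the far one. Next I measure both.

```bash
python3 - <<'E'
from h import *
import pickle
d=pickle.load(open("im0.pkl","rb"))
for n in d:
    im=d[n];W=world(im);hsv=cv2.cvtColor(im["color"],cv2.COLOR_BGR2HSV)
    valid=im["z_map"]>0
    box=(W[...,0]>400)&(W[...,0]<540)&(W[...,1]>90)&(W[...,1]<320)&valid
    wood=box&(hsv[...,1]>70)&(hsv[...,0]>8)&(hsv[...,0]<28)&(W[...,2]>22)&(W[...,2]<34)
    p=W[wood]; print(n,"wood z med",np.median(p[:,2]),len(p),cv2.minAreaRect(p[:,:2].astype(np.float32)))
    lab=box&(hsv[...,1]<50)&(W[...,2]>66)
    k,cc=cv2.connectedComponents(lab.astype(np.uint8))
    for i in range(1,k):
        q=W[cc==i]
        if len(q)>15: print(" tab",len(q),q.mean(0).round(1),q.min(0).round(1),q.max(0).round(1),cv2.minAreaRect(q[:,:2].astype(np.float32)))
    # rack
    box=(W[...,0]>380)&(W[...,0]<800)&(W[...,1]>-450)&(W[...,1]<60)&valid
    deck=box&(abs(W[...,2]-40)<4)&(im["color"].min(-1)>200)
    p=W[deck];print(" deck",len(p),np.median(p[:,2]),cv2.minAreaRect(p[:,:2].astype(np.float32)))
    r=cv2.minAreaRect(p[:,:2].astype(np.float32)); print(cv2.boxPoints(r).round(1).tolist())
    up=box&(W[...,2]>54)&(W[...,2]<62)&(im["z_map"]>0)&(hsv[...,2]>80)
    p=W[up]; print(" upstand", len(p), p[::max(1,len(p)//25)].round(0).tolist())
E
```

```text
scene wood z med 27.539771240203663 510 ((471.00946044921875, 224.7388458251953), (51.67707824707031, 188.5256805419922), 4.646093368530273)
 tab 161 [464.7 270.2  84.4] [459.  239.9  66.2] [473.9 306.9 105.2] ((467.2475891113281, 273.5890808105469), (13.133621215820312, 67.150634765625), 4.301104545593262)
 tab 169 [472.  175.6  86.6] [466.8 156.4  66.2] [482.  202.9 104.6] ((473.1449279785156, 179.6559295654297), (13.440933227539062, 46.75156021118164), 8.988360404968262)
 deck 2748 40.56351731956792 ((544.6593017578125, -184.43807983398438), (137.63720703125, 299.4955749511719), 4.9033098220825195)
[[463.29998779296875, -41.099998474121094], [488.8999938964844, -339.5], [626.0, -327.79998779296875], [600.4000244140625, -29.399999618530273]]
 upstand 1105 [[716.0, 43.0, 55.0], [604.0, -99.0, 57.0], [776.0, -218.0, 57.0], [489.0, -53.0, 58.0], [488.0, -64.0, 57.0], [794.0, -278.0, 61.0], [491.0, -100.0, 55.0], [559.0, -158.0, 60.0], [487.0, -113.0, 55.0], [787.0, -310.0, 61.0], [789.0, -317.0, 60.0], [497.0, -147.0, 58.0], [495.0, -158.0, 54.0], [567.0, -210.0, 55.0], [496.0, -181.0
[... 778 characters left out ...]
20703125], [628.4000244140625, -331.3999938964844], [602.0999755859375, -31.899999618530273]]
 upstand 763 [[703.0, 34.0, 57.0], [605.0, -66.0, 56.0], [494.0, -85.0, 57.0], [559.0, -95.0, 54.0], [493.0, -118.0, 54.0], [498.0, -132.0, 56.0], [613.0, -150.0, 58.0], [566.0, -161.0, 58.0], [616.0, -168.0, 59.0], [503.0, -178.0, 57.0], [502.0, -193.0, 56.0], [580.0, -214.0, 62.0], [619.0, -218.0, 57.0], [491.0, -240.0, 57.0], [622.0, -251.0, 58.0], [508.0, -264.0, 57.0], [494.0, -274.0, 56.0], [624.0, -282.0, 55.0], [625.0, -290.0, 60.0], [627.0, -293.0, 57.0], [790.0, -298.0, 54.0], [626.0, -306.0, 58.0], [628.0, -311.0, 57.0], [796.0, -320.0, 55.0], [629.0, -325.0, 56.0], [517.0, -337.0, 60.0]]
```

```bash
python3 - <<'E'
from h import *
o=telemetry.get_obs();R=cv2.Rodrigues(o["orientation"])[0];print(R.round(3));p=o["ee_pos"]
w=get_image("wrist");Rw=cv2.Rodrigues(w["rvec"])[0];c=-Rw.T@w["tvec"].reshape(3)
print("cam in tool",R.T@(c-p),"axes in tool\n",(R.T@Rw.T).round(3))
# target: tool y along stand x (yaw a) 
for a in (0.076,0.0865):
  for s in (1,-1):
    y=s*np.array([np.cos(a),np.sin(a),0]);
    print(a,s,"turn",np.arctan2(y@-R[:,0]*1, y@R[:,1]))
print("shift to stand, tool axes",R.T@(np.array([468,268,302])-p))
import pickle
d=pickle.load(open("im0.pkl","rb"))
# look-alikes extents
im=d["side"];W=world(im);h=cv2.cvtColor(im["color"],cv2.COLOR_BGR2HSV)
for nm,lo,hi in (("teal",80,100),("green",50,75),("red",0,6)):
    m=(h[...,0]>=lo)&(h[...,0]<=hi)&(h[...,1]>140)&(W[...,1]>150)&(W[...,1]<420)&(W[...,0]<600)&(W[...,0]>330)&(W[...,2]>10)
    q=W[m];print(nm,len(q),np.percentile(q,[2,98],axis=0).round())
E
```

```text
[[-0.913  0.408 -0.   ]
 [ 0.408  0.913 -0.001]
 [-0.    -0.001 -1.   ]]
cam in tool [ 72.31318834   1.63472725 -81.15465376] axes in tool
 [[ 0.001 -0.965 -0.263]
 [ 1.     0.     0.001]
 [-0.001 -0.263  0.965]]
0.076 1 turn 1.0740295461000966
0.076 -1 turn -2.067563107489697
0.0865 1 turn 1.063529547686762
0.0865 -1 turn -2.0780631059030314
shift to stand, tool axes [-317.73303234 -189.02532157    0.44468078]
teal 346 [[546. 224.  11.]
 [597. 240.  96.]]
green 268 [[359. 312.  12.]
 [394. 369.  96.]]
red 430 [[376. 154.  11.]
 [492. 412.  94.]]
```

Call:
send_rows([
  [-0.035, -0.021, 0, 0, 0],
  [-0.035, -0.021, 0, 0, 0],
  [-0.035, -0.021, 0, 0, 0],
  [-0.035, -0.021, 0, 0, 0],
  [-0.035, -0.021, 0, 0, 0],
])

```text
t: 0.8
ee_pos: [372.8, 401.8, 302.7]
orientation: [0.656, 3.072, 0.0]
ft_force: [0.1, 0.4, -0.6]
width: 51.0
```

Call:
send_rows([
  [-0.035, -0.021, 0, 0, 0],
  [-0.035, -0.021, 0, 0, 0],
  [-0.035, -0.021, 0, 0, 0],
  [-0.035, -0.021, 0, 0, 0],
  [0, 0, 0.03, 0, 0],
])

```text
t: 1.3
ee_pos: [469.8, 267.1, 275.8]
orientation: [0.661, 3.064, 0.007]
ft_force: [0.5, 0.5, -0.3]
width: 44.0
```

Call:
send_rows([
  [0, 0, 0.02, 0.135, 0],
  [0, 0, 0, 0.135, 0],
  [0, 0, 0, 0.135, 0],
  [0, 0, 0, 0.135, 0],
  [0, 0, 0, 0.135, 0],
])

```text
t: 1.8
ee_pos: [465.6, 269.2, 252.6]
orientation: [-1.644, -2.677, 0.0]
ft_force: [-0.8, 0.2, -0.6]
width: 44.0
```

Call:
send_rows([
  [0, 0, 0, 0.135, 0],
  [0, 0, 0, 0.135, 0],
  [0, 0, 0, 0.129, 0],
  [0, 0, 0, 0, 0],
  [0, 0, 0, 0, 0],
])

```text
t: 2.3
ee_pos: [465.6, 269.3, 252.7]
orientation: [2.131, 2.308, 0.0]
ft_force: [-0.3, -0.3, -0.3]
width: 43.8
```

```bash
cat > look.py <<'E'
from h import *
import sys,pickle
n=sys.argv[1]
im=get_image("wrist");o=telemetry.get_obs();pickle.dump((im,o),open(n+".pkl","wb"))
cv2.imwrite(f"pics/{n}.png",cv2.resize(im["color"],None,fx=1.5,fy=1.5))
R=cv2.Rodrigues(o["orientation"])[0]
print(o["t"],o["ee_pos"].round(1),"tool y yaw",np.arctan2(R[1,1],R[0,1]).round(4),"zaxis",R[:,2].round(4),o["width"],o["qpos"].round(2),o["ft_force"].round(1))
E
python3 look.py w1
```

```text
2.35 [465.6 269.3 252.7] tool y yaw 0.0792 zaxis [ 0.  0. -1.] 43.83162849640382 [ 0.5   0.36  1.86 -0.    0.92  0.42] [-1.1  0.   0.7]
```

View pics/w1.png

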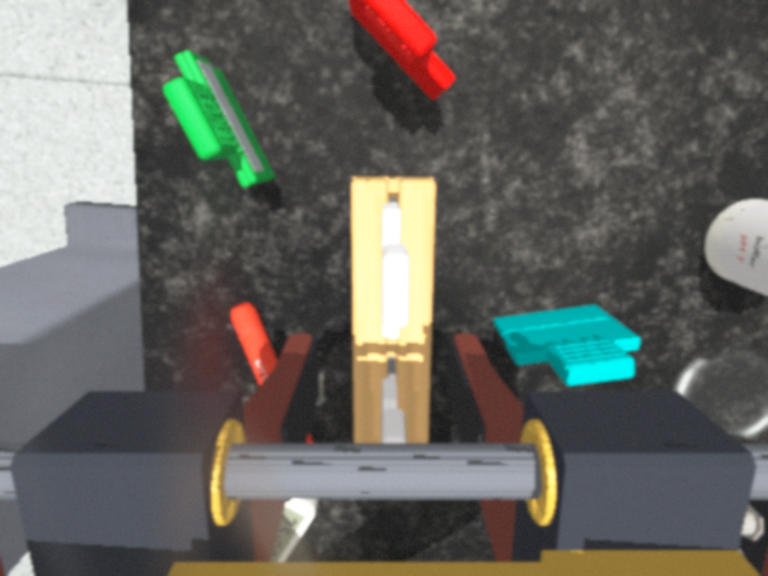

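The wrist view shows the wide label at (395,265) in the 1.5x picture, in the stand's upper pocket. The stand's edges run almost straight up the image. Now the same measurement from this view.

```bash
python3 - <<'E'
from h import *
import pickle
im,o=pickle.load(open("w1.pkl","rb"));W=world(im);hsv=cv2.cvtColor(im["color"],cv2.COLOR_BGR2HSV)
box=(W[...,0]>420)&(W[...,0]<530)&(W[...,1]>120)&(W[...,1]<330)&(im["z_map"]>0)
wood=box&(hsv[...,1]>70)&(hsv[...,0]>8)&(hsv[...,0]<28)&(abs(W[...,2]-28)<5)&(W[...,1]>225)
p=W[wood];print(len(p),np.median(p[:,2]),p.min(0),p.max(0))
# edge lines of wood by image row -> plane z=28
L=[];Rr=[]
for v in range(122,225):
    u=np.where(wood[v])[0]
    if len(u)>8: L.append(ray(im,(u[0]-.5,v),28)[0][:2]);Rr.append(ray(im,(u[-1]+.5,v),28)[0][:2])
for q in (L,Rr):
    q=np.array(q);f=np.polyfit(q[:,1],q[:,0],1);print("edge x at y=270",np.polyval(f,270),"yaw",-np.arctan(f[0]))
lab=box&(hsv[...,1]<60)&(hsv[...,2]>120)&(W[...,1]>215)
print("label rows/z:")
for lo,hi,zz in ((94,112,103),(60,80,71)):
    m=lab&(W[...,2]>lo)&(W[...,2]<hi);v,u=np.where(m)
    q=W[m];print(lo,len(q),np.median(q[:,2]))
    c=ray(im,np.c_[u,v],zz);r=cv2.minAreaRect(c[:,:2].astype(np.float32));print(r, cv2.boxPoints(r).round(1).tolist())
v,u=np.where(wood);print("wood far end y",ray(im,(263,v.min()-.5),28))
# expected grasp point pixel / lateral camera check
E
```

```text
1207 26.493047153098274 [444.37042359 225.01735544  23.10556189] [500.38686209 325.29219381  29.4184051 ]
edge x at y=270 447.67268378411944 yaw 0.07528918312616353
edge x at y=270 497.0693266179323 yaw 0.0744874872135528
label rows/z:
94 878 101.63392673655342
((471.5448303222656, 279.0787658691406), (12.372374534606934, 36.09812545776367), 4.583336353302002) [[463.8999938964844, 296.6000061035156], [466.79998779296875, 260.6000061035156], [479.20001220703125, 261.6000061035156], [476.29998779296875, 297.6000061035156]]
60 394 70.47043234427301
((471.6304931640625, 278.36761474609375), (12.41539192199707, 69.5323257446289), 4.58331823348999) [[462.70001220703125, 312.5], [468.20001220703125, 243.1999969482422], [480.6000061035156, 244.1999969482422], [475.0, 313.5]]
wood far end y [[468.66315494 324.99865911  28.        ]]
```

```bash
python3 - <<'E'
from h import *
import pickle
im,o=pickle.load(open("w1.pkl","rb"));W=world(im)
R=cv2.Rodrigues(o["orientation"])[0];T=(W-o["ee_pos"])@R
m=(T[...,2]>60)&(T[...,2]<95)&(im["z_map"]>0)&(im["z_map"]<190)
v,u=np.where(m);print(len(u),u.min(),u.max(),v.min(),v.max())
for v in range(222,262,4):
    a=np.where(m[v])[0]
    if len(a): 
        l=a[a<257];r=a[a>257]
        print(v,l.max() if len(l) else None, r.min() if len(r) else None, T[v,l.max()].round(1) if len(l) else '',T[v,r.min()].round(1) if len(r) else '')
E
```

```text
1142 186 325 222 279
222 204 307 [ 13.3 -24.9  80.4] [12.9 26.6 81.6]
226 211 300 [ 12.  -21.2  78.2] [11.8 22.8 78.8]
230 211 300 [  9.8 -21.3  78.3] [10.2 22.7 77.6]
234 212 300 [  6.9 -21.1  80.3] [ 8.4 22.7 76.8]
238 212 299 [  4.9 -21.2  80. ] [ 4.8 22.7 80.2]
242 212 299 [  2.1 -21.4  81.4] [ 2.3 22.9 81. ]
246 212 299 [  1.5 -21.   77.8] [ 0.9 22.7 79.2]
250 212 299 [ -1.1 -21.2  78.7] [-0.7 22.6 78. ]
254 212 299 [ -3.2 -21.2  78.4] [-3.2 22.8 78.6]
258 212 299 [ -4.4 -21.   76.5] [-4.8 22.7 77.4]
```

Call:
send_rows([
  [0.0085, 0.006, 0.02, 0, 0],
  [0, 0, 0.03, 0, 0],
  [0, 0, 0.025, 0, 0],
  [0, 0, 0, 0, 0],
])

```text
t: 2.75
ee_pos: [469.3, 277.3, 174.9]
orientation: [-2.132, -2.305, 0.009]
ft_force: [-0.1, 0.4, 0.0]
width: 44.0
```

```bash
python3 look.py w2; python3 - <<'E'
from h import *
import pickle
im,o=pickle.load(open("w2.pkl","rb"));W=world(im)
R=cv2.Rodrigues(o["orientation"])[0];T=(W-o["ee_pos"])@R
hsv=cv2.cvtColor(im["color"],cv2.COLOR_BGR2HSV)
m=(T[...,2]>60)&(T[...,2]<95)&(hsv[...,2]<110)&(hsv[...,1]>80)&(im["z_map"]<190)
for v in range(222,262,12):
    a=np.where(m[v])[0]; l=a[a<257];r=a[a>257]; print(v,l.max() if len(l) else 0,r.min() if len(r) else 0,T[v,l.max()].round(1) if len(l) else '',T[v,r.min()].round(1) if len(r) else '')
lab=(hsv[...,1]<60)&(hsv[...,2]>120)&(W[...,2]>95)&(W[...,2]<110)&(abs(T[...,1])<30)&(abs(T[...,0])<50)
q=T[lab];print(len(q),np.median(q[:,2]),cv2.minAreaRect(q[:,:2].astype(np.float32)))
E
```

```text
2.8 [470.1 277.8 176.6] tool y yaw 0.0776 zaxis [-0.003  -0.0017 -1.    ] 44.364547050901415 [0.51 0.49 1.88 0.   0.77 0.43] [1.6 1.1 0.3]
222 204 307 [ 12.4 -26.2  83.2] [12.2 25.6 83.8]
234 205 305 [ 11.4 -23.8  69.8] [11.  22.9 71. ]
246 201 310 [  9.7 -24.3  60.3] [ 9.7 23.7 60.5]
258 0 0  
1728 74.97203951567886 ((0.17998123168945312, 1.8020520210266113), (35.534671783447266, 12.859484672546387), 0.3093675971031189)
```

View pics/w2.png

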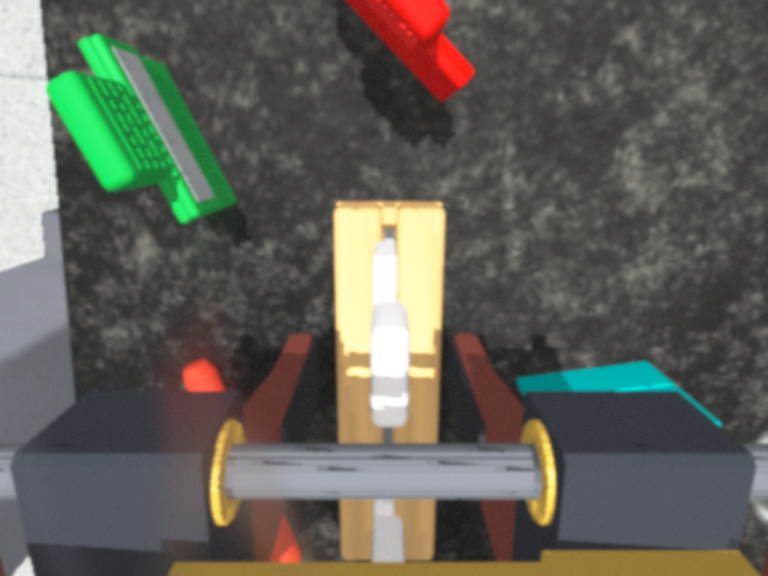

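The tab sits about 1 mm right of mid-jaw (x about 390 against 385 in the picture). I correct that, go down and close.

Call:
send_rows([
  [0, 0.001, 0.014, 0, 0],
  [0, 0, 0.013, 0, 0],
  [0, 0, 0, 0, 0],
  [0, 0, 0, 0, -1],
  [0, 0, 0, 0, -1],
])

```text
t: 3.3
ee_pos: [472.2, 278.4, 151.1]
orientation: [2.135, 2.304, 0.001]
ft_force: [0.1, 0.1, -0.7]
width: 31.3
```

Call:
send_rows([
  [0, 0, 0, 0, -1],
  [0, 0, 0, 0, -1],
  [0, 0, 0, 0, -1],
  [0, 0, 0, 0, -1],
  [0, 0, 0, 0, -1],
])

```text
t: 3.8
ee_pos: [471.7, 278.4, 150.9]
orientation: [-2.135, -2.304, 0.0]
ft_force: [-3.4, 0.9, 5.5]
width: 12.1
```

```bash
python3 look.py w3
```

```text
3.85 [471.7 278.4 150.9] tool y yaw 0.0759 zaxis [-4.e-04  0.e+00 -1.e+00] 12.020702707559296 [0.51 0.54 1.89 0.   0.72 0.44] [-2.6  1.9  4.7]
```

View pics/w3.png

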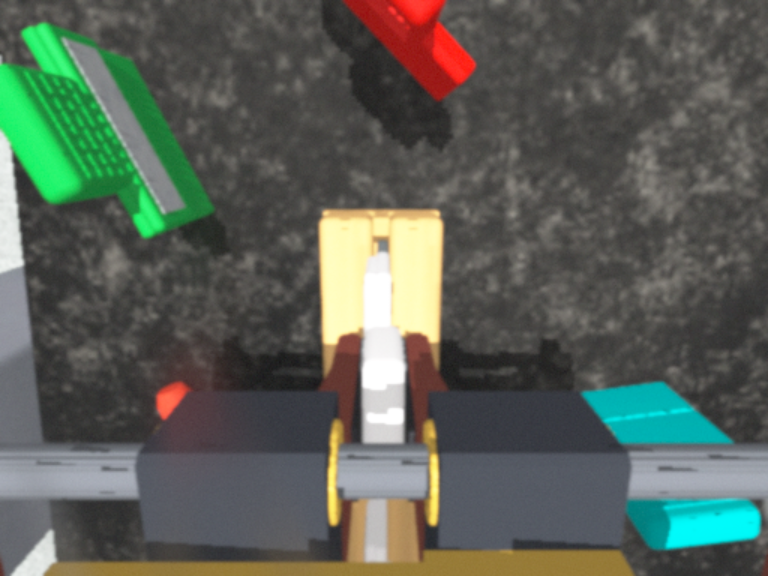

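The jaws have closed on the tab at 12.0 mm and the label is centred between them. Lifting.

Call:
send_rows([
  [0, 0, -0.01, 0, -1],
  [0, 0, -0.015, 0, -1],
  [0, 0, -0.03, 0, -1],
  [0, 0, -0.035, 0, -1],
  [0, 0, -0.03, 0, -1],
])

```text
t: 4.35
ee_pos: [472.3, 278.3, 273.4]
orientation: [2.135, 2.304, 0.003]
ft_force: [0.3, -0.7, -0.9]
width: 11.9
```

```bash
python3 look.py w4; python3 - <<'E'
from h import *
import pickle
d={}
for n in ("scene","side"): d[n]=get_image(n)
pickle.dump(d,open("im1.pkl","wb"))
s=d["scene"]["color"];e=d["side"]["color"]
f=lambda i,x,y,w,h,k:cv2.resize(i[y:y+h,x:x+w],None,fx=k,fy=k,interpolation=cv2.INTER_CUBIC)
cv2.imwrite("pics/lift.png",np.hstack([f(s,165,70,130,150,3),f(e,210,70,130,150,3)]))
E
```

```text
4.4 [474.2 279.4 278.1] tool y yaw 0.076 zaxis [ 0.0081  0.0043 -1.    ] 11.805013573374692 [ 0.51  0.34  1.82 -0.    0.97  0.44] [1.9 1.8 2.5]
```

View pics/w4.png

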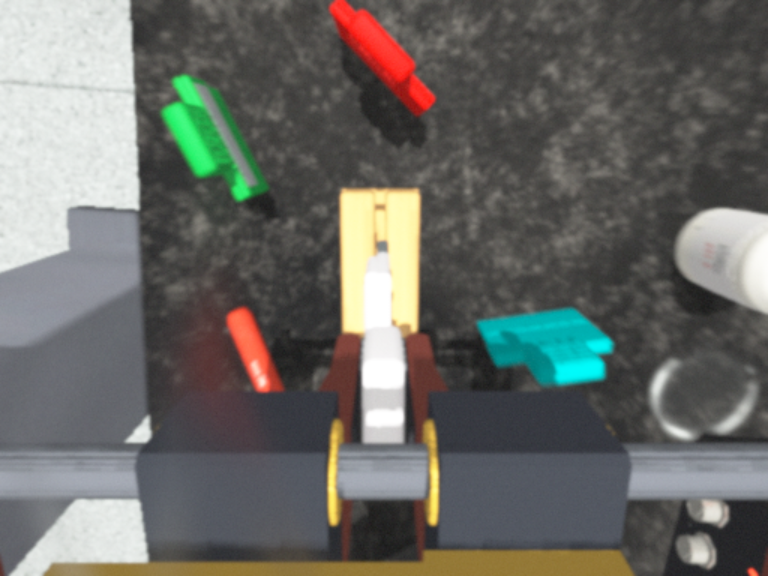

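View pics/lift.png

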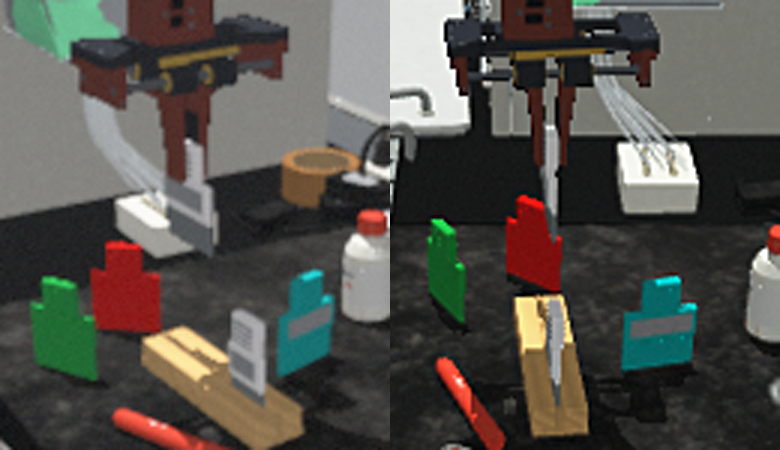

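The label is lifted cleanly and upright and the narrow one is still in the stand. Moving over the rack, offset in x so the held label does not hide the slot.

Call:
send_rows([
  [-0.03, -0.006, 0, 0, -1],
  [-0.04, -0.006, 0, 0, -1],
  [-0.04, -0.006, 0, 0, -1],
  [-0.04, -0.006, 0, 0, -1],
  [-0.04, -0.006, 0, 0, -1],
])

```text
t: 5.0
ee_pos: [455.4, 85.0, 269.8]
orientation: [-2.134, -2.304, 0.002]
ft_force: [0.6, 0.6, -0.8]
width: 12.0
```

Call:
send_rows([
  [-0.04, -0.006, 0, 0, -1],
  [-0.04, -0.006, 0, 0, -1],
  [-0.04, -0.006, 0, 0, -1],
  [-0.04, -0.006, 0, 0, -1],
  [-0.04, -0.006, 0, 0, -1],
])

```text
t: 5.5
ee_pos: [440.7, -116.6, 269.9]
orientation: [-2.135, -2.303, 0.001]
ft_force: [0.5, -0.3, -0.5]
width: 11.8
```

Call:
send_rows([
  [-0.04, -0.006, 0, 0, -1],
  [-0.034, -0.006, 0, 0, -1],
  [0, 0, 0, 0, -1],
  [0, 0, 0, 0, -1],
  [0, 0, 0, 0, -1],
])

```text
t: 6.0
ee_pos: [434.9, -189.0, 270.0]
orientation: [-2.134, -2.303, 0.001]
ft_force: [0.5, 0.5, -0.0]
width: 12.0
```

```bash
python3 look.py w5
```

```text
6.05 [ 435.1 -188.8  270.2] tool y yaw 0.0771 zaxis [-1.1e-03  6.0e-04 -1.0e+00] 11.673404787292414 [-0.43  0.25  1.98  0.    0.91 -0.51] [ 0.6  0.4 -0. ]
```

View pics/w5.png

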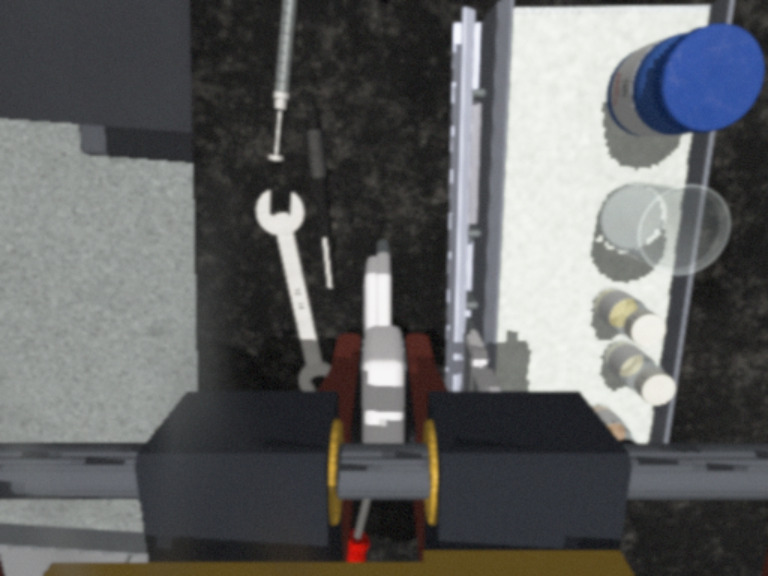

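```bash
python3 - <<'E'
from h import *
import pickle
im,o=pickle.load(open("w5.pkl","rb"));W=world(im)
c=im["color"][0:250,290:350];cv2.imwrite("pics/w5z.png",np.hstack([cv2.resize(c[:130],None,fx=6,fy=4.6,interpolation=cv2.INTER_CUBIC),cv2.resize(c[120:250],None,fx=6,fy=4.6,interpolation=cv2.INTER_CUBIC)]))
for v in (30,80,110,130,150,190):
    print(v,[(u,int(im["color"][v,u].mean()),int(W[v,u,2])) for u in range(296,346,1)])
E
```

```text
30 [(296, 28, -1), (297, 27, -2), (298, 28, -2), (299, 37, -1), (300, 58, -2), (301, 127, 0), (302, 190, 0), (303, 204, 1), (304, 175, 0), (305, 151, 1), (306, 149, 0), (307, 161, 0), (308, 194, 39), (309, 216, 40), (310, 212, 40), (311, 197, 40), (312, 192, 40), (313, 192, 37), (314, 192, 36), (315, 206, 35), (316, 229, 33), (317, 242, 0), (318, 242, 2), (319, 216, 1), (320, 148, 2), (321, 86, 7), (322, 67, 13), (323, 65, 16), (324, 64, 23), (325, 64, 27), (326, 64, 32), (327, 65, 36), (328, 66, 42), (329, 75, 45), (330, 95, 49), (331, 109, 49), (332, 118, 50), (333, 121, 52), (334, 118, 53), (335, 119, 54), (336, 118, 55), (337, 120, 56), (338, 126, 56), (339, 144, 57), (340, 169, 57), (341, 203, 56), (342, 228, 39), (343, 236, 38), (344, 237, 39), (345, 238, 41)]
80 [(296, 31, -1), (297, 31, 0), (298, 35, -1), (299, 46, -1), (300, 74, -1), (301, 104, -1), (302, 125, 1), (303, 129, 1), (304, 128, 0), (305, 138, 1), (306, 168, 1), (307, 203, 41), (308, 211, 41), (309, 198, 41), (310, 190, 40), (311, 188, 37), (312, 192, 37), (313, 189, 34), (314, 190, 34), (315, 191, 20), (316, 194,
[... 2899 characters left out ...]
, 122, 0), (302, 136, 0), (303, 170, 2), (304, 206, 41), (305, 216, 40), (306, 206, 40), (307, 197, 39), (308, 196, 37), (309, 203, 36), (310, 208, 34), (311, 217, 0), (312, 223, 0), (313, 206, 0), (314, 158, 1), (315, 104, 6), (316, 70, 12), (317, 66, 16), (318, 63, 23), (319, 63, 28), (320, 65, 32), (321, 66, 40), (322, 74, 43), (323, 102, 48), (324, 112, 51), (325, 120, 52), (326, 119, 52), (327, 122, 53), (328, 119, 53), (329, 122, 55), (330, 128, 55), (331, 144, 57), (332, 171, 57), (333, 212, 57), (334, 232, 39), (335, 238, 39), (336, 237, 39), (337, 237, 38), (338, 235, 38), (339, 235, 38), (340, 237, 39), (341, 238, 39), (342, 238, 38), (343, 239, 38), (344, 238, 38), (345, 238, 38)]
```

View pics/w5z.png

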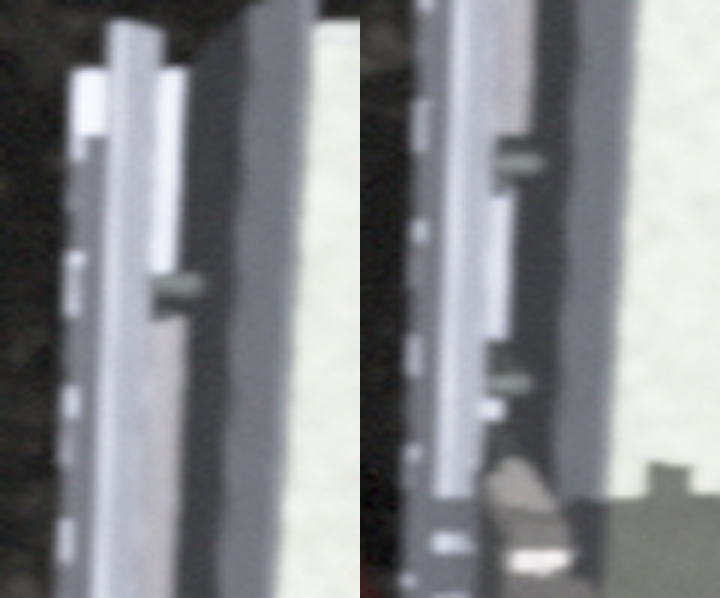

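The zoom shows the contact bar (z≈21) between stops at image rows about 64 and 155, so that is the empty bay. The lip's edge lies at u≈313 and the upstand's at u≈326. I compute the bay point from these and check the 8.5 mm and 78 mm sizes.

```bash
cat > bay.py <<'E'
from h import *
import pickle,sys
def fit(n):
    im,o=pickle.load(open(n+".pkl","rb"));W=world(im);g=im["color"].mean(-1)
    lip=[];ups=[];dk=[]
    for v in range(72,195,2):
        r0=int(np.interp(v,[30,190],[316,310]))
        # lip: last px with z 30..38 before drop
        u=[k for k in range(r0-8,r0+6) if 31<W[v,k,2]<39]
        if u and not(145<v<165): lip.append(ray(im,(max(u)+.5,v),35)[0])
        # upstand: gray crossing 90 after dark
        s=int(np.interp(v,[30,190],[326,318]))
        for k in range(s,s+12):
            if g[v,k]<88<=g[v,k+1]: ups.append(ray(im,(k+(88-g[v,k])/(g[v,k+1]-g[v,k]),v),51.5)[0]);break
        for k in range(s+4,s+25):
            if g[v,k]<185<=g[v,k+1]: dk.append(ray(im,(k+.5,v),58)[0]);break
    out=[]
    for nm,q in (("lip",lip),("ups",ups),("flare back",dk)):
        q=np.array(q);f=np.polyfit(q[:,1],q[:,0],1);r=np.std(q[:,0]-np.polyval(f,q[:,1]))
        print(nm,len(q),"x at y=-125",np.polyval(f,-125).round(2),"yaw",-np.arctan(f[0]).round(4),"sd",r.round(2));out.append(f)
    return im,o,W,out
if __name__=="__main__":
    im,o,W,f=fit("w5")
    # stops: column along slot middle, z profile & brightness
    g=im["color"].mean(-1)
    for v in list(range(54,76))+list(range(144,168)):
        u=int(round(np.interp(v,[30,190],[318.5,313])))
        print(v,u,int(g[v,u]),W[v,u].round(0).tolist(),ray(im,(u,v),32)[0].round(1)[:2])
E
python3 bay.py
```

```text
lip 52 x at y=-125 482.81 yaw 0.0881 sd 0.25
ups 62 x at y=-125 490.85 yaw 0.0876 sd 0.25
flare back 62 x at y=-125 498.17 yaw 0.0872 sd 0.25
54 318 219 [486.0, -72.0, 1.0] [481.2 -75.5]
55 318 215 [486.0, -73.0, 2.0] [481.3 -76.4]
56 318 214 [486.0, -73.0, 1.0] [481.4 -77.2]
57 318 209 [486.0, -74.0, 1.0] [481.5 -78. ]
58 318 193 [487.0, -75.0, 1.0] [481.6 -78.8]
59 318 161 [482.0, -79.0, 29.0] [481.7 -79.6]
60 317 149 [481.0, -80.0, 30.0] [480.9 -80.5]
61 317 140 [481.0, -81.0, 30.0] [481.1 -81.3]
62 317 126 [481.0, -82.0, 30.0] [481.2 -82.1]
63 317 109 [481.0, -83.0, 31.0] [481.3 -82.9]
64 317 91 [482.0, -84.0, 31.0] [481.4 -83.7]
65 317 73 [482.0, -84.0, 27.0] [481.5 -84.5]
66 317 75 [484.0, -84.0, 18.0] [481.6 -85.4]
67 317 92 [486.0, -84.0, 6.0] [481.7 -86.2]
68 317 110 [487.0, -84.0, 0.0] [481.8 -87. ]
69 317 141 [484.0, -87.0, 19.0] [481.9 -87.8]
70 317 178 [484.0, -88.0, 22.0] [482.  -88.7]
71 317 193 [484.0, -89.0, 22.0] [482.1 -89.5]
72 317 193 [484.0, -89.0, 20.0] [482.2 -90.3]
73 317 194 [484.0, -90.0, 21.0] [482.3 -91.1]
74 317 194 [484.0, -91.0, 22.0] [482.4 -92. ]
75 
[... 533 characters left out ...]
161.7]
154 314 132 [489.0, -163.0, 31.0] [ 488.4 -162.6]
155 314 143 [489.0, -164.0, 31.0] [ 488.5 -163.5]
156 314 133 [489.0, -165.0, 30.0] [ 488.6 -164.5]
157 314 116 [489.0, -166.0, 30.0] [ 488.7 -165.4]
158 314 104 [489.0, -167.0, 29.0] [ 488.8 -166.3]
159 314 106 [430.0, -116.0, 351.0] [ 488.9 -167.3]
160 314 121 [495.0, -173.0, 1.0] [ 489.1 -168.2]
161 314 139 [495.0, -174.0, 1.0] [ 489.2 -169.2]
162 314 164 [495.0, -176.0, -0.0] [ 489.3 -170.1]
163 314 190 [495.0, -176.0, 2.0] [ 489.4 -171.1]
164 314 202 [495.0, -178.0, 1.0] [ 489.5 -172. ]
165 314 200 [495.0, -178.0, 2.0] [ 489.6 -173. ]
166 314 202 [495.0, -179.0, 2.0] [ 489.7 -173.9]
167 314 198 [496.0, -181.0, 1.0] [ 489.9 -174.9]
```

Bay middle comes out at (486.7, −122.9) with yaw 0.088. The slot measured 8.0 mm and the bay 77.7 mm, which fit the given sizes. Moving above it and going down to just over the upstand.

Call:
send_rows([
  [0, 0, 0, -0.0115, -1],
  [0.02, 0.019, 0, 0, -1],
  [0.021, 0.019, 0, 0, -1],
  [0.0203, 0.0193, 0, 0, -1],
  [0, 0, 0.02, 0, -1],
])

```text
t: 6.55
ee_pos: [490.4, -121.5, 252.6]
orientation: [2.114, 2.317, 0.005]
ft_force: [1.1, -0.6, -1.0]
width: 11.9
```

Call:
send_rows([
  [0, 0, 0.02, 0, -1],
  [0, 0, 0.02, 0, -1],
  [0, 0, 0, 0, -1],
  [0, 0, 0, 0, -1],
])

```text
t: 6.95
ee_pos: [487.1, -123.2, 210.8]
orientation: [-2.12, -2.317, 0.0]
ft_force: [-1.3, -0.2, -0.9]
width: 11.7
```

```bash
python3 look.py w6; python3 - <<'E'
from h import *
import pickle
d={}
for n in ("scene","side"): d[n]=get_image(n)
pickle.dump(d,open("im2.pkl","wb"))
s=d["scene"]["color"];e=d["side"]["color"]
f=lambda i,x,y,w,h,k:cv2.resize(i[y:y+h,x:x+w],None,fx=k,fy=k,interpolation=cv2.INTER_CUBIC)
cv2.imwrite("pics/ab.png",np.hstack([f(s,285,170,100,130,4),f(e,240,190,100,130,4)]))
E
```

```text
7.0 [ 487.5 -123.4  211.4] tool y yaw 0.0884 zaxis [ 7.e-04 -2.e-04 -1.e+00] 12.03252448010718 [-0.27  0.38  1.96 -0.    0.8  -0.36] [-0.2 -1.1 -0.6]
```

View pics/w6.png

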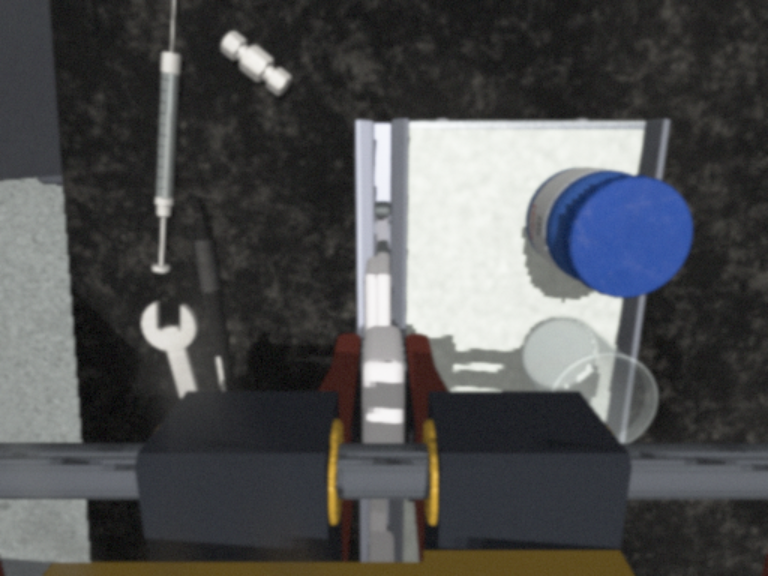

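View pics/ab.png

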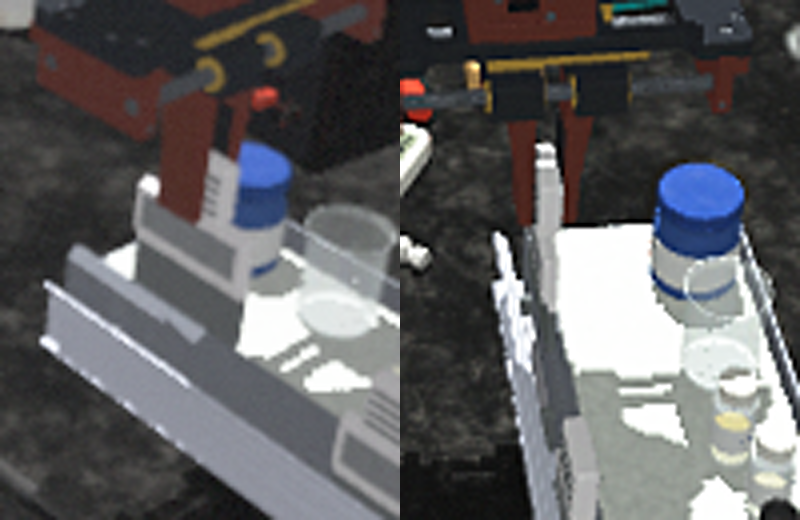

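```bash
python3 - <<'E'
from h import *
import pickle
im,o=pickle.load(open("w6.pkl","rb"));W=world(im);g=im["color"].mean(-1)
R=cv2.Rodrigues(o["orientation"])[0]
cv2.imwrite("pics/w6z.png",cv2.resize(im["color"][75:235,225:290],None,fx=7,fy=3.7,interpolation=cv2.INTER_CUBIC))
for v in (88,100,115,150,160): print(v,[(u,int(g[v,u]),int(W[v,u,2])) for u in range(236,275)])
def tool(u,v,z): return ((ray(im,(u,v),z)[0]-o["ee_pos"])@R).round(2)
hs=cv2.cvtColor(im["color"],cv2.COLOR_BGR2HSV)
for v in range(160,235,6): print(v,[(u,int(g[v,u]),int(W[v,u,2])) for u in range(240,268,1)])
E
```

```text
88 [(236, 104, -1), (237, 166, 40), (238, 208, 40), (239, 216, 40), (240, 205, 41), (241, 195, 39), (242, 195, 40), (243, 195, 38), (244, 195, 37), (245, 194, 35), (246, 189, 35), (247, 183, 34), (248, 182, 34), (249, 204, 24), (250, 234, 0), (251, 244, 0), (252, 246, 0), (253, 246, 1), (254, 246, 0), (255, 246, 0), (256, 246, 0), (257, 246, 2), (258, 245, 1), (259, 233, 0), (260, 191, 0), (261, 135, 50), (262, 119, 50), (263, 123, 51), (264, 124, 52), (265, 122, 54), (266, 120, 55), (267, 125, 54), (268, 126, 56), (269, 133, 56), (270, 143, 57), (271, 155, 57), (272, 181, 56), (273, 216, 39), (274, 234, 39)]
100 [(236, 100, -1), (237, 163, 0), (238, 205, 40), (239, 217, 39), (240, 209, 41), (241, 200, 40), (242, 195, 39), (243, 194, 291), (244, 196, 37), (245, 193, 37), (246, 191, 36), (247, 182, 34), (248, 161, 33), (249, 159, 26), (250, 193, 0), (251, 231, 1), (252, 242, 1), (253, 245, 1), (254, 245, 1), (255, 244, 0), (256, 246, 0), (257, 246, 0), (258, 244, 0), (259, 232, 1), (260, 191, 2), (261, 137, 49), (262, 121, 50), (263, 120, 51), (264, 121, 53), (265, 119, 54), (266, 121
[... 7385 characters left out ...]
 (255, 161, 145), (256, 162, 144), (257, 162, 144), (258, 164, 144), (259, 164, 143), (260, 162, 145), (261, 162, 144), (262, 164, 144), (263, 160, 143), (264, 156, 144), (265, 150, 143), (266, 139, 141), (267, 118, 140)]
232 [(240, 63, 137), (241, 94, 139), (242, 122, 144), (243, 141, 145), (244, 151, 149), (245, 156, 150), (246, 161, 291), (247, 160, 149), (248, 165, 152), (249, 167, 151), (250, 166, 151), (251, 166, 151), (252, 167, 153), (253, 165, 151), (254, 163, 151), (255, 167, 151), (256, 164, 152), (257, 167, 152), (258, 165, 152), (259, 166, 152), (260, 165, 151), (261, 165, 152), (262, 164, 151), (263, 161, 151), (264, 156, 151), (265, 153, 150), (266, 149, 150), (267, 139, 149)]
```

View pics/w6z.png

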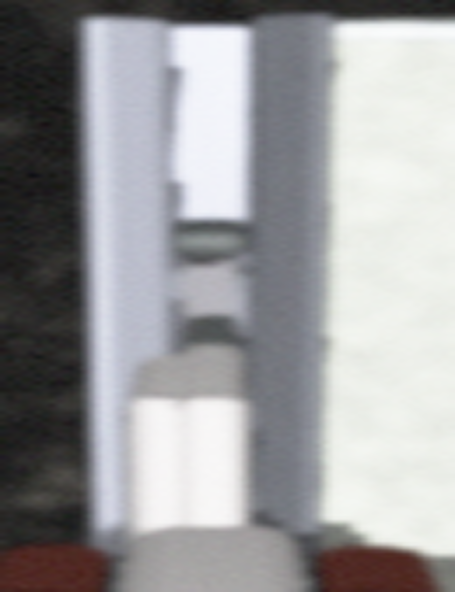

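```bash
python3 - <<'E'
from h import *
import pickle
im,o=pickle.load(open("w6.pkl","rb"))
R=cv2.Rodrigues(o["orientation"])[0]
t=lambda u,v,z:((ray(im,(u,v),z)[0]-o["ee_pos"])@R).round(2)
print("lip",t(249.5,150,34.5),"ups",t(260.6,150,51))
print("foot edges z~88",t(251.3,166,88),t(259.6,166,88)," bottom",t(252.3,160,69),t(258.9,160,69))
print("shoulder top z130 (front/back)",t(243.2,196,130),t(260.4,196,130)," tab",t(242.3,226,163),t(266.5,226,163))
E
```

```text
lip [ 35.38  -4.21 176.86] ups [ 37.85   3.87 160.36]
foot edges z~88 [ 33.69  -2.24 123.36] [ 33.7    2.75 123.37]  bottom [ 33.95  -1.81 142.36] [ 33.96   2.52 142.36]
shoulder top z130 (front/back) [27.02 -5.74 81.36] [27.03  2.68 81.37]  tab [24.09 -4.99 48.36] [24.1   4.67 48.37]
```

In the tool frame, the slot's middle is at −0.2 mm and the foot's at +0.25 mm. I shift −0.4 mm across and +0.7 mm along, then descend in steps, watching the force.

Call:
send_rows([
  [0.0007, -0.0004, 0.004, 0, -1],
  [0, 0, 0.006, 0, -1],
  [0, 0, 0.006, 0, -1],
  [0, 0, 0.006, 0, -1],
  [0, 0, 0, 0, -1],
])

```text
t: 7.6
ee_pos: [486.1, -123.0, 187.6]
orientation: [-2.121, -2.315, 0.001]
ft_force: [0.6, -0.3, -0.6]
width: 12.0
```

Call:
send_rows([
  [0, 0, 0.005, 0, -1],
  [0, 0, 0.005, 0, -1],
  [0, 0, 0.005, 0, -1],
  [0, 0, 0, 0, -1],
])

```text
t: 8.0
ee_pos: [486.3, -123.0, 172.9]
orientation: [-2.121, -2.316, 0.001]
ft_force: [-0.3, -0.5, -0.9]
width: 11.7
```

The foot is below the lip edge with no contact force. Going on to the bar.

Call:
send_rows([
  [0, 0, 0.004, 0, -1],
  [0, 0, 0.004, 0, -1],
  [0, 0, 0.003, 0, -1],
  [0, 0, 0, 0, -1],
])

```text
t: 8.4
ee_pos: [486.8, -123.1, 162.6]
orientation: [2.122, 2.316, 0.0]
ft_force: [-0.5, -0.1, 3.7]
width: 12.0
```

```bash
python3 look.py w7
```

```text
8.45 [ 486.7 -123.1  162.7] tool y yaw 0.0875 zaxis [ 1.e-04 -0.e+00 -1.e+00] 11.768377239042644 [-0.27  0.47  1.99 -0.    0.69 -0.36] [-0.4  0.3  3.1]
```

The force is about 3.5 N, which matches the bar just starting to move. Pressing on.

Call:
send_rows([
  [0, 0, 0.002, 0, -1],
  [0, 0, 0.002, 0, -1],
  [0, 0, 0.001, 0, -1],
  [0, 0, 0, 0, -1],
])

```text
t: 8.85
ee_pos: [486.8, -123.1, 157.8]
orientation: [2.122, 2.316, 0.0]
ft_force: [-0.8, -0.6, 5.2]
width: 12.1
```

Call:
send_rows([
  [0, 0, 0.001, 0, -1],
  [0, 0, 0.001, 0, -1],
  [0, 0, 0, 0, -1],
])

```text
t: 9.15
ee_pos: [486.8, -123.1, 155.8]
orientation: [2.122, 2.316, 0.0]
ft_force: [-1.5, 1.1, 7.8]
width: 11.8
```

Call:
send_rows([
  [0, 0, 0.0005, 0, -1],
  [0, 0, 0.0005, 0, -1],
  [0, 0, 0, 0, -1],
])

```text
t: 9.45
ee_pos: [486.8, -123.1, 155.0]
orientation: [2.122, 2.316, 0.0]
ft_force: [-1.3, -0.2, 6.1]
width: 11.6
```

```bash
python3 look.py w8
```

```text
9.5 [ 486.8 -123.1  155. ] tool y yaw 0.0875 zaxis [ 4.e-04 -1.e-04 -1.e+00] 12.049895260814973 [-0.27  0.48  1.99  0.    0.67 -0.36] [-1.2 -0.5  7.3]
```

Call:
send_rows([
  [0, 0, 0.0005, 0, -1],
  [0, 0, 0, 0, -1],
])

```text
t: 9.7
ee_pos: [486.8, -123.2, 154.9]
orientation: [2.122, 2.316, 0.0]
ft_force: [-1.9, -0.2, 12.2]
width: 11.6
```

Call:
send_rows([
  [0, 0, 0.0005, 0, -1],
  [0, 0, 0, 0, -1],
])

```text
t: 9.9
ee_pos: [486.8, -123.2, 154.8]
orientation: [2.122, 2.316, 0.0]
ft_force: [-3.5, 0.6, 18.3]
width: 11.9
```

```bash
python3 look.py w9
```

```text
9.95 [ 486.8 -123.2  154.8] tool y yaw 0.0875 zaxis [ 6.e-04 -2.e-04 -1.e+00] 12.27748563511581 [-0.27  0.48  1.99 -0.    0.67 -0.36] [-4.5  1.7 17.9]
```

TCP has stopped at 154.8 mm (foot at about 12 mm, as expected) and the force rose to 18 N. The bar is on its stop. I check that it holds and look at the result.

Call:
send_rows([
  [0, 0, 0, 0, -1],
  [0, 0, 0, 0, -1],
  [0, 0, 0, 0, -1],
  [0, 0, 0, 0, -1],
  [0, 0, 0, 0, -1],
])

```text
t: 10.45
ee_pos: [486.8, -123.2, 154.8]
orientation: [2.122, 2.316, 0.0]
ft_force: [-4.0, 0.9, 18.0]
width: 11.6
```

```bash
python3 look.py w10; python3 - <<'E'
from h import *
import pickle
s=get_image("scene")["color"];E=get_image("side");e=E["color"]
f=lambda i,x,y,w,h,k:cv2.resize(i[y:y+h,x:x+w],None,fx=k,fy=k,interpolation=cv2.INTER_CUBIC)
w=cv2.imread("pics/w10.png")
cv2.imwrite("pics/fin.png",np.hstack([f(s,200,150,200,170,2),f(e,230,140,130,170,2)]))
im,o=pickle.load(open("w10.pkl","rb"));W=world(im)
cv2.imwrite("pics/w10z.png",f(im["color"],200,90,120,170,3.5))
E
```

```text
10.5 [ 486.8 -123.2  154.8] tool y yaw 0.0875 zaxis [ 6.e-04 -2.e-04 -1.e+00] 11.783676867716382 [-0.27  0.48  1.99 -0.    0.67 -0.36] [-2.7  0.9 18. ]
```

View pics/fin.png

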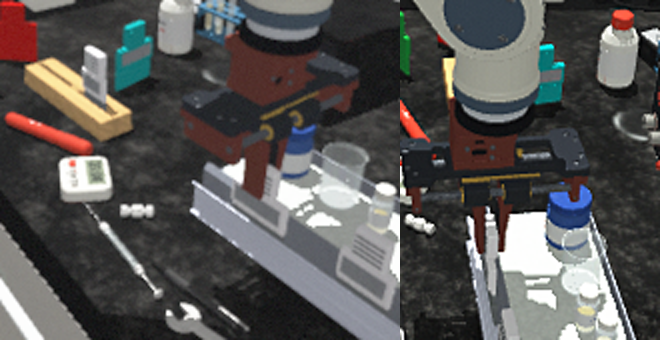

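View pics/w10z.png

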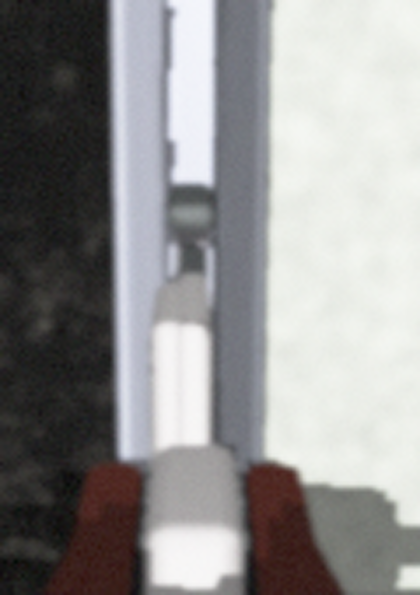

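The label is in the slot with its foot in the bay, upright, clear of the end stop and at the same height as the fixed label. The narrow label is still in the stand. The force is steady at 18 N, so I hand in.

```bash
python3 -c "
from workcell import ctrl,telemetry
print(ctrl.close_job()); o=telemetry.get_obs(); print(o['t'],o['ee_pos'],o['ft_force'],o['width'])"
```

```text
the job is handed in; nothing more can be done
None
the job is handed in; nothing more can be done
```

I took the wider label out of the stand and pressed it down behind the rack's front lip in the empty bay. I handed the job in at about 10.5 s with the gripper still holding it; no verdict was reported.

**Last checks:**
- **Pressed home:** the tool stopped going down at 154.8 mm, which puts the foot about 12 mm above the worktop, where the bar's stop should be. I worked the bar's position out from this and did not see it directly.
- **Force:** the downward force rose from 7 N to 18 N as the bar met its stop, then held at 18 N for about 0.6 s. The limit is 50 N.
- **Position:** by the tool's position, the label is within about 1 mm of the bay middle I measured. The tool axis was vertical to within 0.001 rad.
- **Grip:** the fingers stood at about 12 mm, the thickness of the tab.
- **Narrow label:** the last scene picture shows it still standing in its pocket. I checked this by eye only.

**Disagreements:**
- The scene and side cameras differed by 4 to 5 mm in x, so I used the wrist camera.
- The wrist camera itself read the finger middle about 0.8 mm off, and I allowed for this when lining up the grasp.
- It also read the slot as 8.0 mm wide, where 8.5 mm was given.
- A sideways force of 3 to 4 N remained at the end, small beside the downward push.

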